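Put the boxed LC columns away

ROBOT

A 6-joint arm with a two-finger parallel gripper is mounted at the origin on the work surface. World frame = base frame: x ahead of the robot, y to its left, z up, the work surface at z = 0. Lengths are in m, angles in rad, forces in N, time in s.
With the tool pointing down it reaches from about 0.375 to 0.9 m from the base axis. Payload 3.1 kg.
Tool frame: the origin (TCP) lies at the very end of the fingers, on their centre line; the grasp point (between the pads) lies 19 mm behind it; z points along the fingers, y is the line along which they close (so a half turn about z gives the same grasp; the last joint's range is limited). The gripper opens to 85 mm and grips with 20 to 120 N. Pads are 22 mm wide; open, the fingers measure 114 mm over their backs; the gripper's body (76 mm by 85 mm) begins 54 mm behind the grasp point. The pads swing forward as they close: fully open they stand 13 mm farther back than shut.
Start: joints at [-1.484, 0.527, 1.433, -0, 1.181, -0.178], TCP at [0.164, -0.603, 0.231] pointing down, gripper open.
Joint ranges: [-3.08, 3.08], [-0.75, 2.2], [0.22, 2.44], [-1.43, 4.57], [0, 2.65], [-2.85, 2.85]. Speed limits (rad/s): [2.79, 2.79, 3.14, 3.14, 3.14, 3.14].

INTERFACE

Orientations are given as a unit quaternion [x, y, z, w].
In Python, from station import sense, snapshot, camera_params, sign_off gives the robot as it stands.
- The arm moves only by the shell command python3 -m handwheel 'ROWS' [OPENING] [FORCE]. ROWS is JSON, a list that holds one entry, the list of rows, each a list of 4 numbers: the shift along the tool's x, y, z in units of 25 mm (1.0 is 25 mm), then the turn about the tool's z in units of 6 degrees (1.0 is 6 degrees). A call has 1 to 20 rows; each row shifts and turns the commanded pose from where the row before left it, along the tool's axes as they then stand; what a row does not reach is not made up. A row lasts 1/8 s, in which the tool goes at most 62.5 mm and 10.7 degrees, less where a joint would pass 70% of its speed; a pose out of reach is approached as far as the arm can. A call is refused whole if a number of a shift passes 1 or a number of a turn 1, either way. A call with a gripper value outside its range is refused whole. OPENING is the finger opening in mm, from 0 to 85.4, set as the call begins (- or left out, the last holds). The fingers move at their own pace and stop on an object; FORCE is the grip in N (left out, the last holds). Time passes only in rows, so rows that do not move let the fingers close. It gives the time, the measured TCP pose, the force, the opening and the grip force at its end, in the units of the state.
- sense(): the state, without advancing time (a new reading comes with each control period).
- snapshot(name): name is "scene" or "top"; returns (picture, depth): 480x640x3 uint8, red, green, blue; 480x640 float32, m along the optical axis (not along the pixel's ray), 0 where there is no reading.
- camera_params(name): a dict with "mtx" (3x3 intrinsics, pixels), "D" ([k1, k2, p1, p2, k3] as OpenCV has them; the pictures are not rectified), "extrinsics" (4x4, takes a point from camera to world coordinates). Camera axes: x right, y up, looking along -z (the intrinsics and any distortion apply to the point x, -y, -z); pixel columns grow to the right and rows downward; lengths in m; the calibration is good to about 2 mm. A picture is of the moment at which its call begins. camera_params takes no time and is no camera call.
- sign_off(): hands the job in; it is judged then, once.
The state is a dict: "t": time; "q": joint angles; "qd": joint speeds; "tau": joint torques, N m; "tcp_pos": TCP position; "tool_rot": TCP orientation; "force": force on the tool from outside, world axes, zero at the start; "ft_torque": the same for the moment, N m; "finger_gap": opening from 0.0 (shut) to 1.0 (fully open); "gripper_force": force on a finger pad.
Only numpy, scipy, OpenCV 4.12 (cv2) and the standard library are available. Lean on these libraries where they do the work, as an engineer would, in place of code of your own. Each camera call takes 0.05 s, during which the arm holds its last target. There are 200 camera calls.

TASK

Take the two stacks of boxed LC columns apart and put every box away in the shallow tray made for its length (shortest box in the shortest tray, and so on), lying flat on the tray's floor, lid up. Columns do not like knocks, so do not tip the boxes, set each down gently in its tray without dropping it, and leave the vial rack and the amber jar standing where they are.

Things in the scene. Friction and masses are not known exactly. Their poses are not given: they have to be found in the camera images.
- box_30: The shortest column box: white plastic with dark foam and a clear flat lid, a steel column lying inside; 80 long x 42 wide x 34 high, 70 g give or take a third. Origin: centre of its underside; y runs along its length (either way round is the same), z up. At the start it lies on the middle of box_100 or box_150, its underside 34 mm above the bench.
- box_50: The second shortest column box: white plastic with dark foam and a clear flat lid, a steel column lying inside; 110 long x 42 wide x 34 high, 90 g give or take a third. Origin: centre of its underside; y runs along its length (either way round is the same), z up. At the start it lies on the middle of box_100 or box_150, its underside 34 mm above the bench.
- box_100: The second longest column box: white plastic with dark foam and a clear flat lid, a steel column lying inside; 150 long x 42 wide x 34 high, 130 g give or take a third. Origin: centre of its underside; y runs along its length (either way round is the same), z up. At the start it lies on the bench, with box_30 or box_50 lying on the middle of its lid.
- box_150: The longest column box: white plastic with dark foam and a clear flat lid, a steel column lying inside; 200 long x 42 wide x 34 high, 180 g give or take a third. Origin: centre of its underside; y runs along its length (either way round is the same), z up. At the start it lies on the bench, with box_30 or box_50 lying on the middle of its lid.
- tray_30: The shortest tray, made for the 80 mm box: shallow plain grey plastic, fixed to the bench; outside 106 x 66, 12 high, inside 100 x 60, walls and floor 3 thick (a box in it stands 3 mm above the bench, and its length must run along the tray's). Origin: centre of its underside on the bench; y runs along its length.
- tray_50: The second shortest tray, made for the 110 mm box: shallow plain grey plastic, fixed to the bench; outside 136 x 66, 12 high, inside 130 x 60, walls and floor 3 thick (a box in it stands 3 mm above the bench, and its length must run along the tray's). Origin: centre of its underside on the bench; y runs along its length.
- tray_100: The second longest tray, made for the 150 mm box: shallow plain grey plastic, fixed to the bench; outside 176 x 66, 12 high, inside 170 x 60, walls and floor 3 thick (a box in it stands 3 mm above the bench, and its length must run along the tray's). Origin: centre of its underside on the bench; y runs along its length.
- tray_150: The longest tray, made for the 200 mm box: shallow plain grey plastic, fixed to the bench; outside 226 x 66, 12 high, inside 220 x 60, walls and floor 3 thick (a box in it stands 3 mm above the bench, and its length must run along the tray's). Origin: centre of its underside on the bench; y runs along its length.
- vial_rack: Bystander, loose: blue rack of small capped vials, 62 x 96 (along its y), 38 high; origin at the centre of its underside.
- jar: Bystander, loose: round amber jar with a blue cap, 54 in diameter, 62 high; origin at the centre of its underside. (A fixed black tip box with a clear lid, 70 x 114 x 57 high, also stands among the trays; everything there is under 70 high. Fixed equipment up to 185 high stands outside: beyond x = 0.86 m and beyond 0.52 m to either side.)
Things that resemble listed ones, but are neither listed nor needed, are in the scene too. Leave any red or yellow look-alike of the box_30 alone.

How it is judged:
At the end, for the whole second after the job is handed in: Each of the four boxes lies at rest, level (within 0.04 rad), on the floor of the tray of its own length (its underside less than 6 mm above the bench), box and tray centres within 16 mm of each other; the walls allow about 10 mm each way (horizontal distance between box_30 and tray_30 below 0.016 m and z of box_30 in the frame of tray_30 between 0 and 0.006 m and angle between each of box_30, box_50, box_100, box_150's own z axis and vertical below 0.04 rad and linear speed of each of box_30, box_50, box_100, box_150 below 0.02 m/s and horizontal distance between box_50 and tray_50 below 0.016 m and z of box_50 in the frame of tray_50 between 0 and 0.006 m and horizontal distance between box_100 and tray_100 below 0.016 m and z of box_100 in the frame of tray_100 between 0 and 0.006 m and horizontal distance between box_150 and tray_150 below 0.016 m and z of box_150 in the frame of tray_150 between 0 and 0.006 m); the robot touches nothing.
It fails at once if a column box is tipped by more than about 30 degrees (0.5 rad) (angle between any of box_30, box_50, box_100, box_150's own z axis and vertical above 0.5 rad).
It fails at once if a column box is dropped into its tray (it comes down faster than 0.5 m/s, a fall of some 15 mm) ((horizontal distance between box_30 and tray_30 below 0.03 m and z of box_30 in the frame of tray_30 below 0.02 m and linear speed of box_30 above 0.5 m/s) or (horizontal distance between box_50 and tray_50 below 0.03 m and z of box_50 in the frame of tray_50 below 0.02 m and linear speed of box_50 above 0.5 m/s) or (horizontal distance between box_100 and tray_100 below 0.03 m and z of box_100 in the frame of tray_100 below 0.02 m and linear speed of box_100 above 0.5 m/s) or (horizontal distance between box_150 and tray_150 below 0.03 m and z of box_150 in the frame of tray_150 below 0.02 m and linear speed of box_150 above 0.5 m/s)).
It fails at once if the vial rack is pushed more than 25 mm or knocked over (distance of vial_rack from where it was at the start of the episode above 0.025 m or angle between vial_rack's own z axis and vertical above 0.5 rad).
It fails at once if the jar is pushed more than 25 mm or knocked over (distance of jar from where it was at the start of the episode above 0.025 m or angle between jar's own z axis and vertical above 0.5 rad).
It also fails if it takes over 106 s, if anything falls off the work surface, if the arm or the gripper's body presses on something with over 40 N, if the wrist force passes 120 N, or if a joint passes its speed limit or range.

## Working session

There is one attempt and no reset: what is moved stays moved. The work goes in short steps, Python scripts to look and compute and a shell command to move; the robot and the scene stay as the last step left them, time stands still between calls to the robot, and variables do not carry over. Pictures are saved under pics/ and viewed, at most 14 in all, crops included, and the job is handed in when it is done.

```bash
mkdir -p pics; ls; cat > h.py <<'E'
import numpy as np, cv2
from station import sense, snapshot, camera_params
def pts(name,depth):
    p=camera_params(name);h,w=depth.shape
    u,v=np.meshgrid(np.arange(w),np.arange(h))
    n=cv2.undistortPoints(np.stack([u,v],-1).reshape(-1,1,2).astype(np.float64),np.array(p["mtx"],float),np.array(p["D"],float)).reshape(h,w,2)
    c=np.stack([n[...,0]*depth,-n[...,1]*depth,-depth,np.ones_like(depth)],-1)
    return (c@np.array(p["extrinsics"]).T)[...,:3]
E
python3 - <<'E'
from h import *
for n in("top","scene"):
    a,d=snapshot(n); np.savez("pics/"+n,a=a,d=d)
    cv2.imwrite(f"pics/{n}0.png",cv2.resize(a[...,::-1],(800,600),interpolation=cv2.INTER_CUBIC))
    print(n,np.round(camera_params(n)["extrinsics"],2).tolist())
print(sense())
E
```

```text
pics
top [[-0.03, 1.0, -0.09, 0.42], [-1.0, -0.03, 0.01, 0.09], [0.01, 0.09, 1.0, 0.97], [0.0, 0.0, 0.0, 1.0]]
scene [[-0.29, -0.76, 0.59, 1.12], [0.96, -0.22, 0.18, 0.25], [-0.01, 0.61, 0.79, 0.85], [0.0, 0.0, 0.0, 1.0]]
{'t': 0.1, 'q': array([-1.48345274e+00,  5.28402074e-01,  1.43374557e+00,  1.54098842e-05,
        1.18142444e+00, -1.78488904e-01]), 'qd': array([ 0.00058344, -0.00145307, -0.0034538 ,  0.00029627, -0.00020159,
        0.0003852 ]), 'tau': array([-3.99679730e-04, -4.43305707e+01, -1.78585625e+01, -2.19366821e-04,
        3.83799139e-03,  5.51850874e-06]), 'tcp_pos': array([ 0.16417838, -0.60239313,  0.23042284]), 'tool_rot': array([ 9.91179536e-01,  1.32522252e-01,  5.22061562e-05, -9.88360807e-04]), 'force': array([-0.40765679, -0.14652433,  0.54395899]), 'ft_torque': array([-0.00793367,  0.03125125,  0.01466095]), 'gripper_force': 0.0, 'finger_gap': 1.0034524682816859}
```

View pics/top0.png

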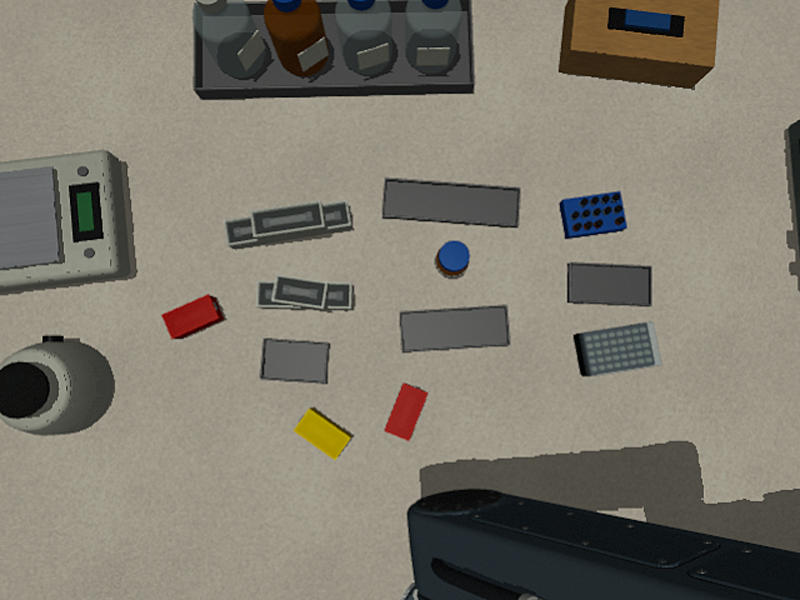

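View pics/scene0.png

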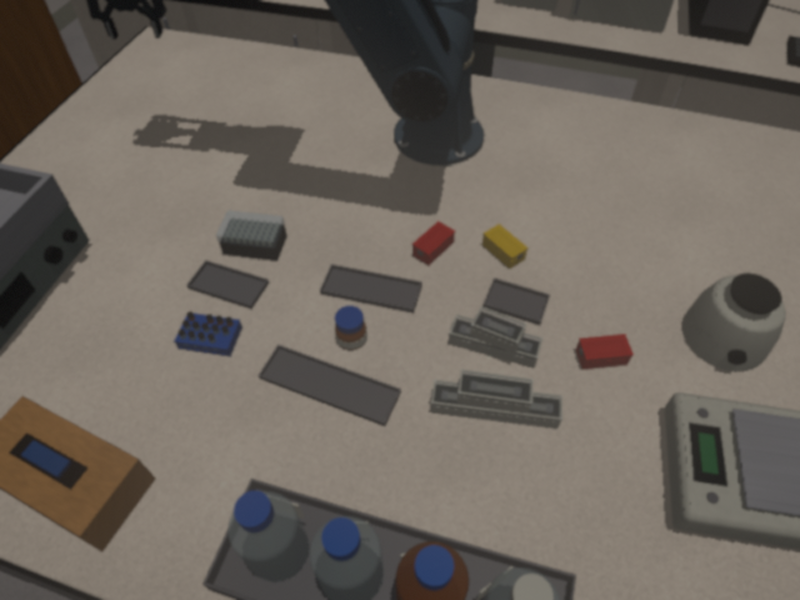

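The top view shows box_50 on box_150 at (290,223) and box_30 on box_100 at (306,293). The trays are 150 at (452,203), 100 at (455,328), 50 at (609,284) and 30 at (295,361). The jar is at (453,258), the rack at (593,215) and the tip box at (617,348). The scene view shows the same layout.

```bash
cat > meas.py <<'E'
from h import *
def rect(P):
    (cx,cy),(w,h),a=cv2.minAreaRect((P[:,:2]*1000).astype(np.float32))
    if w>h: a-=90; w,h=h,w
    return cx,cy,w,h,(a+90)%180-90   # a: angle of width axis from x; length axis = a+90 i.e. y dir rotated by a
E
python3 - <<'E'
from meas import *
z=np.load("pics/top.npz");a,d=z["a"],z["d"];P=pts("top",d)
hsv=cv2.cvtColor(a,cv2.COLOR_RGB2HSV)
def seed(x,y,r): 
    m=np.zeros(d.shape,np.uint8);cv2.circle(m,(int(x*.8),int(y*.8)),int(r*.8),1,-1);return m>0
print("bench z",np.median(P[...,2][seed(540,420,15)]))
for n,x,y,r,lo,hi in [("b50",288,220,75,.056,.08),("b150",288,224,75,.025,.045),("b30",300,292,60,.056,.08),("b100",305,294,60,.025,.045),("jar",453,258,25,.05,.08),("rack",593,215,45,.025,.05),("tip",617,348,55,.04,.075)]:
    m=seed(x,y,r)&(P[...,2]>lo)&(P[...,2]<hi)&(d>0)
    m=cv2.morphologyEx(m.astype(np.uint8),cv2.MORPH_OPEN,np.ones((3,3)))>0
    print(n,m.sum(),np.round(rect(P[m]),1),"z",np.round(np.median(P[m][:,2]),4))
for n,x,y,r in [("t150",452,203,85),("t100",455,328,70),("t50",609,284,55),("t30",295,361,45)]:
    m=(seed(x,y,r)&(a.max(-1)<125)&(a.max(-1).astype(int)-a.min(-1)<20)).astype(np.uint8)
    k,l,s,c=cv2.connectedComponentsWithStats(m);m=l==l[int(y*.8),int(x*.8)]
    print(n,m.sum(),np.round(rect(P[m]),1),"z",np.round(np.percentile(P[m][:,2],[5,50,95]),4))
print([list(a[int(y*.8),int(x*.8)]) for x,y in[(452,203),(540,420),(295,361)]])
E
```

```text
bench z 1.517706334241975e-05
b50 1846 [600.9 247.9 112.7 142.1 -83.6] z 0.068
b150 1082 [607.1 252.4 134.3 203.4   8.3] z 0.034
b30 974 [536.3 235.1  42.4  83.9 -10. ] z 0.068
b100 754 [535.2 234.1  42.2 153.7  -2.5] z 0.0341
jar 481 [586.   -3.5  46.1  46.5  86.1] z 0.0619
rack 467 [ 657.1 -238.4   51.5   81.6    6.2] z 0.0367
tip 2192 [ 434.  -257.7   71.5  114.2    7.1] z 0.0567
t150 3555 [565.6   4.  226.7 308.2  84.9] z [0.0002 0.0035 0.0121]
t100 2839 [465.3  -2.4  86.4 180.5   2.5] z [0.     0.0032 0.0119]
t50 2227 [ 511.7 -119.   100.8  438.9   11.6] z [-0.0002  0.0033  0.0122]
t30 1808 [424.8 197.2  68.9 222.8  -5.5] z [0.0001 0.0035 0.0125]
[[np.uint8(83), np.uint8(83), np.uint8(82)], [np.uint8(154), np.uint8(148), np.uint8(132)], [np.uint8(99), np.uint8(99), np.uint8(97)]]
```

```bash
cat >> meas.py <<'E'
ITEMS=[("b50",288,220,68,.056,.08),("b150",288,224,68,.025,.045),("b30",300,292,45,.056,.08),("b100",305,294,50,.025,.045),("rack",593,215,45,.015,.05),
("t150",452,203,80,.002,.02),("t100",455,328,70,.002,.02),("t50",609,284,50,.002,.02),("t30",295,361,45,.002,.02)]
def meas(a,d,items):
    P=pts("top",d)
    for n,x,y,r,lo,hi in items:
        m=np.zeros(d.shape,np.uint8);cv2.circle(m,(int(x*.8),int(y*.8)),int(r*.8),1,-1)
        m=((m>0)&(P[...,2]>lo)&(P[...,2]<hi)).astype(np.uint8)
        m=cv2.morphologyEx(m,cv2.MORPH_OPEN,np.ones((3,3)))
        k,l,s,c=cv2.connectedComponentsWithStats(m)
        big=s[1:,4].max(); m=np.isin(l,[i for i in range(1,k) if s[i,4]>.3*big])
        print(n,m.sum(),np.round(rect(P[m]),1),"z",np.round(np.percentile(P[m][:,2],[5,50,95]),4))
E
python3 - <<'E'
from meas import *
z=np.load("pics/top.npz");meas(z["a"],z["d"],ITEMS)
# current tool yaw, in FK: tool x,y axes
from scipy.spatial.transform import Rotation as R
print(np.round(R.from_quat(sense()["tool_rot"]).as_matrix(),3).tolist())
E
```

```text
b50 1310 [649.9 253.5  43.5 112.7   6.5] z [0.0639 0.068  0.0707]
b150 914 [650.7 258.8  46.2 203.4   8.3] z [0.0307 0.0339 0.0369]
b30 974 [536.3 235.1  42.4  83.9 -10. ] z [0.0646 0.068  0.0705]
b100 722 [535.1 233.5  42.2 152.5  -2.4] z [0.0306 0.034  0.0372]
rack 1438 [ 656.6 -239.9   62.8   99.3    6.9] z [0.0205 0.0245 0.0391]
t150 606 [686.3  -8.   69.6 225.1  -5.8] z [0.0023 0.0046 0.0134]
t100 544 [476.6  -6.5  65.9 177.6   1.5] z [0.0023 0.0043 0.0131]
t50 516 [ 541.7 -262.    66.4  136.3   -4.4] z [0.0023 0.0048 0.0135]
t30 342 [433.  265.2  63.9  95.   -5.7] z [0.0022 0.0039 0.0119]
[[0.965, 0.263, -0.0], [0.263, -0.965, 0.002], [0.0, -0.002, -1.0]]
```

```bash
python3 - <<'E'
from meas import *
z=np.load("pics/top.npz");a,d=z["a"],z["d"];P=pts("top",d)
for n,x,y,r in [("t150",452,203,80),("t100",455,328,70),("t50",609,284,55),("t30",295,361,45)]:
    c=np.zeros(d.shape,np.uint8);cv2.circle(c,(int(x*.8),int(y*.8)),int(r*.8),1,-1)
    c=c>0
    rim=c&(P[...,2]>.008)&(P[...,2]<.017)
    q=P[rim]; rr=rect(q)
    print(n,rim.sum(),"rim",np.round(rr,1))
    f=(c&(a.max(-1)<130)&(P[...,2]>.0005)&(P[...,2]<.009)).astype(np.uint8)
    f=cv2.morphologyEx(f,cv2.MORPH_CLOSE,np.ones((3,3)));f=cv2.morphologyEx(f,cv2.MORPH_OPEN,np.ones((9,9)))
    k,l,s,_=cv2.connectedComponentsWithStats(f);i=1+s[1:,4].argmax()
    print("   floor",s[i,4],np.round(rect(P[l==i]),1),np.median(P[l==i][:,2]).round(4))
z3=a[200:420,170:540]
cv2.imwrite("pics/crop1.png",cv2.resize(a[130:330,170:440,::-1],(800,593),interpolation=cv2.INTER_CUBIC))
E
```

```text
t150 506 rim [639.2  -3.  159.5 226.2  -5.9]
   floor 3310 [564.3   4.1 220.7 306.7  84.3] 0.0033
t100 371 rim [497.6   5.  173.5 186.   25.2]
   floor 2549 [463.9  -1.9  85.2 178.7   2. ] 0.003
t50 336 rim [ 541.7 -262.    66.5  136.1   -4.1]
   floor 2044 [ 510.  -118.3   96.2  437.3   11.8] 0.0032
t30 269 rim [431.4 255.   66.1 108.3  -5.6]
   floor 1590 [426.  196.6  60.7 222.   -5.2] 0.0032
```

View pics/crop1.png

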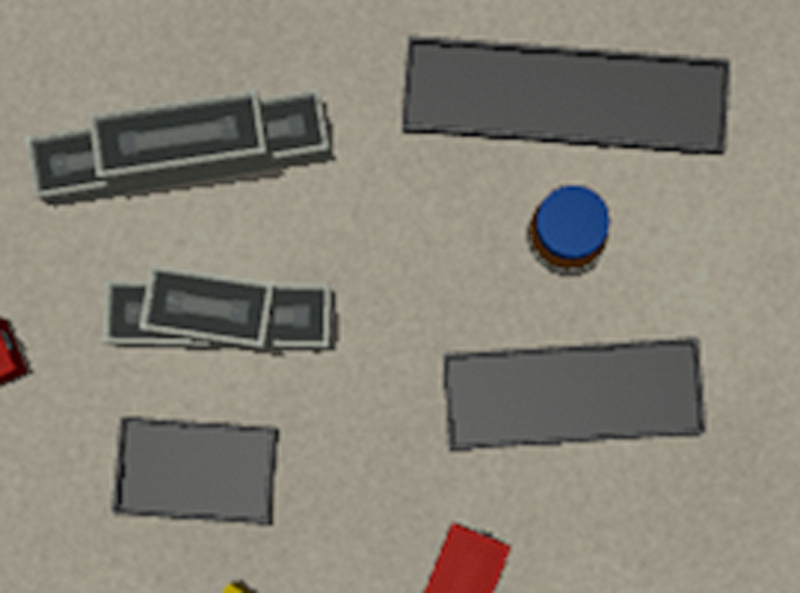

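The crop matches the fits: box_50 (yaw 6.5°) sits on box_150 and box_30 (yaw −10°) on box_100. The measured sizes agree with the given ones to within about 3 mm. I'll start moving.

```bash
cat > go.py <<'E'
import sys; from h import *
from scipy.spatial.transform import Rotation as R
# args: x y z (mm) objyaw (deg): tool-frame move from here (turn first)
x,y,z,yaw=map(float,sys.argv[1:5]); s=sense(); p=s["tcp_pos"]*1000
M=R.from_quat(s["tool_rot"]).as_matrix(); psi=np.degrees(np.arctan2(M[1,0],M[0,0])); t=np.radians(yaw+90)
d=np.array([x,y,z])-p
X=np.array([np.cos(t),np.sin(t),0]);Y=np.array([np.sin(t),-np.cos(t),0])
print("t",round(s["t"],2),"tcp",p.round(1),"yaw",round(psi-90,2),"tilt",round(np.degrees(np.arccos(-M[2,2])),2),"gap",round(s["finger_gap"]*85.4,1),"F",s["force"].round(1))
print("turn units",round(-((yaw+90)-psi)/6,2),"shift units x,y,z",np.round([d@X/25,d@Y/25,-d[2]/25],2))
E
python3 go.py 650 253.5 130 6.5
python3 -m handwheel '[[[0,0,0,-0.97],[0,0,0,-0.97],[0,0,0,-0.97],[0,0,0,-0.97],[0,0,0,-0.97],[0,0,0,-0.97],[0,0,0,-0.97],[0,0,0,-0.97],[0,0,0,-0.97],[0,0,0,-0.97],[0,0,0,-0.97],[0,0,0,-0.97],[0,0,0,-0.97],[0,0,0,-0.97]]]' 85
python3 go.py 650 253.5 130 6.5
```

```text
t 0.1 tcp [ 164.2 -602.4  230.4] yaw -74.77 tilt 0.11 gap 85.7 F [-0.4 -0.1  0.5]
turn units -13.54 shift units x,y,z [31.82 23.18  4.02]
t: 1.85
tcp_pos: [0.1642, -0.6026, 0.2307]
tool_rot: [0.663, 0.748, 0.0, -0.0]
force: [-0.9, -0.0, 0.2]
finger_gap: 0.999
gripper_force: 0.0
t 1.85 tcp [ 164.2 -602.6  230.7] yaw 6.9 tilt 0.07 gap 85.3 F [-0.9 -0.   0.2]
turn units 0.07 shift units x,y,z [31.82 23.19  4.03]
```

```bash

python3 -m handwheel '[[[0.9,0.66,0,0.07],[0.9,0.66,0,0],[0.9,0.66,0,0],[0.9,0.66,0,0],[0.9,0.66,0,0],[0.9,0.66,0,0],[0.9,0.66,0,0],[0.9,0.66,0,0],[0.9,0.66,0,0],[0.9,0.66,0,0],[0.9,0.66,0,0],[0.9,0.66,0,0],[0.9,0.66,0,0],[0.9,0.66,0,0],[0.9,0.66,0,0],[0.9,0.66,0,0],[0.9,0.66,0,0],[0.9,0.66,0,0],[0.9,0.66,0,0],[0.9,0.66,0,0]]]' >/dev/null
python3 -m handwheel '[[[0.9,0.66,0.2,0],[0.9,0.66,0.2,0],[0.9,0.66,0.2,0],[0.9,0.66,0.2,0],[0.9,0.66,0.2,0],[0.9,0.66,0.2,0],[0.9,0.66,0.2,0],[0.9,0.66,0.2,0],[0.9,0.66,0.2,0],[0.9,0.66,0.2,0],[0.9,0.66,0.2,0],[0.9,0.66,0.2,0],[0.9,0.66,0.2,0],[0.9,0.66,0.2,0],[0.9,0.66,0.2,0],[0.2,0.1,0.2,0],[0,0,0,0]]]' >/dev/null
python3 go.py 650 253.5 43 6.5
```

```text
t 6.47 tcp [652.5 248.  150.1] yaw 6.32 tilt 0.17 gap 84.9 F [-0.2 -0.6 -0.3]
turn units -0.03 shift units x,y,z [ 0.23 -0.08  4.28]
```

```bash

python3 -m handwheel '[[[0.23,-0.08,0.7,0],[0,0,0.9,0],[0,0,0.9,0],[0,0,0.9,0],[0,0,0.6,0],[0,0,0.28,0],[0,0,0,0],[0,0,0,0]]]' >/dev/null
python3 go.py 650 253.5 43 6.5
python3 -m handwheel '[[[0,0,0,0],[0,0,0,0],[0,0,0,0],[0,0,0,0],[0,0,0,0],[0,0,0,0],[0,0,0,0],[0,0,0,0]]]' 25 60
python3 -m handwheel '[[[0,0,-0.2,0],[0,0,-0.4,0],[0,0,-0.8,0],[0,0,-0.8,0],[0,0,-0.8,0],[0,0,-0.4,0],[0,0,0,0]]]'
python3 - <<'E'
from h import *
a,d=snapshot("scene");cv2.imwrite("pics/s1.png",cv2.resize(a[200:400,250:520,::-1],(800,593)))
E
```

```text
t 7.47 tcp [651.8 254.   45.2] yaw 6.29 tilt 0.1 gap 84.4 F [-0.4 -0.5  1. ]
turn units -0.04 shift units x,y,z [-0.01 -0.07  0.09]
t: 8.48
tcp_pos: [0.6517, 0.254, 0.0451]
tool_rot: [0.667, 0.745, 0.001, 0.0]
force: [-0.1, 1.2, 4.8]
finger_gap: 0.482
gripper_force: 64.0
t: 9.35
tcp_pos: [0.6517, 0.254, 0.1308]
tool_rot: [0.667, 0.745, 0.001, 0.001]
force: [0.2, -0.5, -0.7]
finger_gap: 0.48
gripper_force: 63.3
```

View pics/s1.png

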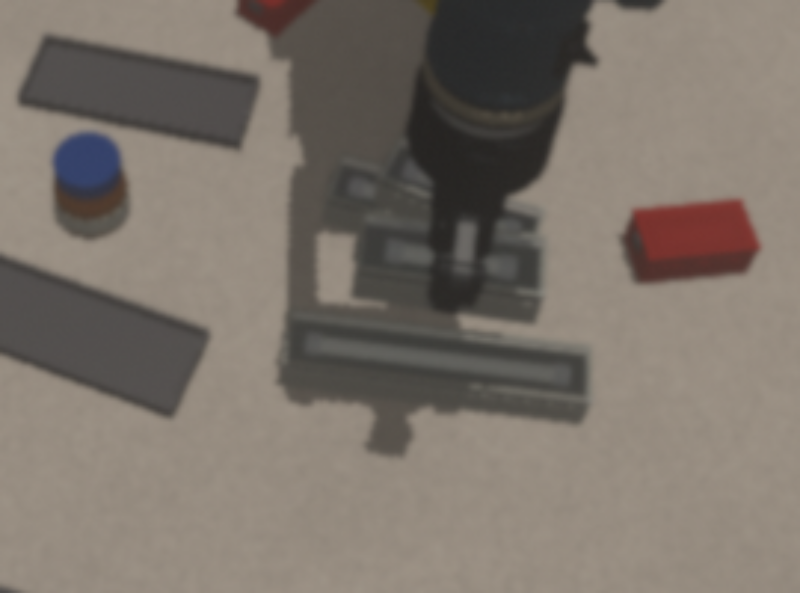

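```bash
python3 go.py 541.7 -262 130 -4.3
```

```text
t 9.4 tcp [651.  253.8 129.7] yaw 6.29 tilt 0.02 gap 40.9 F [ 0.9  0.9 -2. ]
turn units 1.76 shift units x,y,z [-2.09e+01 -2.81e+00 -1.00e-02]
```

The scene crop shows box_50 level in the jaws at (450,275). box_150 is below it, free, at (440,370).

```bash

python3 -m handwheel '[[[0,0,0,0.44],[0,0,0,0.44],[0,0,0,0.44],[0,0,0,0.44],[-0.4,-0.05,0,0],[-0.8,-0.11,0,0],[-1,-0.14,0,0],[-1,-0.14,0,0],[-1,-0.14,0,0],[-1,-0.14,0,0],[-1,-0.14,0,0],[-1,-0.14,0,0],[-1,-0.14,0,0],[-1,-0.14,0,0],[-1,-0.14,0,0],[-1,-0.14,0,0],[-1,-0.14,0,0],[-1,-0.14,0,0],[-1,-0.14,0,0],[-1,-0.14,0,0]]]' >/dev/null
python3 -m handwheel '[[[-1,-0.14,0,0],[-1,-0.14,0,0],[-1,-0.13,0,0],[-1,-0.13,0,0],[-0.8,-0.11,0,0],[-0.7,-0.11,0,0],[-0.2,0,0,0],[0,0,0,0],[0,0,0,0]]]' >/dev/null
python3 go.py 541.7 -262 20 -4.3
```

```text
t 13.03 tcp [ 540.4 -261.   129.2] yaw -4.22 tilt 0.04 gap 40.8 F [-0.2 -0.1 -0.7]
turn units 0.01 shift units x,y,z [-0.04  0.05  4.37]
```

```bash

python3 -m handwheel '[[[-0.04,0.05,0.5,0],[0,0,0.9,0],[0,0,0.9,0],[0,0,0.9,0],[0,0,0.7,0],[0,0,0.3,0],[0,0,0.15,0],[0,0,0.1,0],[0,0,0.08,0],[0,0,0,0],[0,0,0,0]]]'
python3 go.py 541.7 -262 14 -4.3
```

```text
t: 14.4
tcp_pos: [0.5417, -0.2631, 0.0164]
tool_rot: [0.733, 0.68, 0.0, 0.0]
force: [0.7, 0.5, -1.2]
finger_gap: 0.481
gripper_force: 63.2
t 14.4 tcp [ 541.7 -263.1   16.4] yaw -4.27 tilt 0.03 gap 41.1 F [ 0.7  0.5 -1.2]
turn units 0.0 shift units x,y,z [ 0.04 -0.    0.1 ]
```

```bash

python3 -m handwheel '[[[0,0,0.04,0],[0,0,0.04,0],[0,0,0.04,0],[0,0,0,0]]]'
python3 go.py 541.7 -262 14 -4.3
```

```text
t: 14.9
tcp_pos: [0.5415, -0.2629, 0.014]
tool_rot: [0.733, 0.68, -0.0, 0.0]
force: [-1.3, 0.1, 5.7]
finger_gap: 0.483
gripper_force: 64.1
t 14.9 tcp [ 541.5 -262.9   14. ] yaw -4.27 tilt 0.01 gap 41.2 F [-1.3  0.1  5.7]
turn units 0.01 shift units x,y,z [0.04 0.   0.  ]
```

```bash

python3 -m handwheel '[[[0,0,0,0],[0,0,0,0],[0,0,0,0],[0,0,-0.2,0],[0,0,-0.8,0],[0,0,-1,0],[0,0,-1,0],[0,0,-1,0],[0,0,-0.6,0],[0,0,0,0]]]' 75 >/dev/null
python3 go.py 536.3 235.1 120 -10
```

```text
t 16.15 tcp [ 542.3 -263.5  129.9] yaw -4.27 tilt 0.2 gap 74.8 F [-0.2  0.7 -0.4]
turn units 0.96 shift units x,y,z [19.6 -3.7  0.4]
```

```bash

python3 -m handwheel '[[[0,0,0,0.96],[0.6,-0.1,0,0],[1,-0.2,0,0],[1,-0.2,0,0],[1,-0.2,0,0],[1,-0.2,0,0],[1,-0.2,0,0],[1,-0.2,0,0],[1,-0.2,0,0],[1,-0.2,0,0],[1,-0.2,0,0],[1,-0.2,0,0],[1,-0.2,0,0],[1,-0.2,0,0],[1,-0.2,0,0],[1,-0.2,0,0],[1,-0.2,0,0],[1,-0.2,0,0],[1,-0.2,0,0],[1,-0.2,0,0]]]' >/dev/null
python3 -m handwheel '[[[0.7,0,0,0],[0.3,0,0,0],[0,0,0,0],[0,0,0,0]]]' >/dev/null
python3 go.py 536.3 235.1 44 -10
python3 - <<'E'
from meas import *
a,d=snapshot("top");cv2.imwrite("pics/t2.png",cv2.resize(a[...,::-1],(800,600)))
meas(a,d,[("b50",609,284,45,.025,.05),ITEMS[4]])
E
```

```text
t 19.15 tcp [535.7 235.  128. ] yaw -10.06 tilt 0.04 gap 74.8 F [0.4 0.1 0.4]
turn units -0.01 shift units x,y,z [0.01 0.02 3.36]
b50 1209 [ 542.1 -263.8   42.3  112.1   -3.9] z [0.0335 0.0369 0.0396]
rack 1441 [ 656.5 -239.1   63.2   97.7    7.3] z [0.0206 0.0247 0.0389]
```

View pics/t2.png

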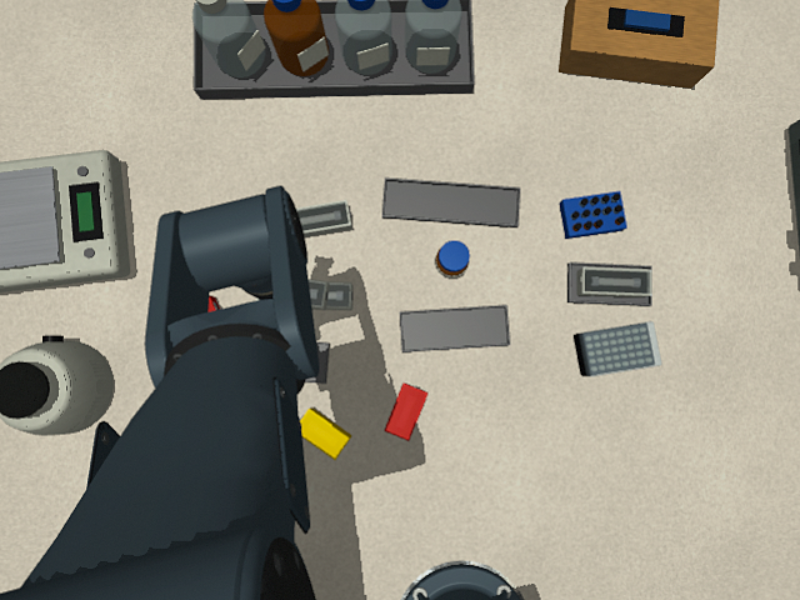

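The picture shows box_50 flat in tray_50 at (612,283): its top is at 37 mm and its centre is within 2 mm of the tray's. Next I grasp box_30.

```bash

python3 -m handwheel '[[[0,0,0.6,0],[0,0,0.9,0],[0,0,0.9,0],[0,0,0.6,0],[0,0,0.3,0],[0,0,0.05,0],[0,0,0,0],[0,0,0,0]]]' >/dev/null
python3 go.py 536.3 235.1 44 -10
python3 -m handwheel '[[[0,0,0,0],[0,0,0,0],[0,0,0,0],[0,0,0,0],[0,0,0,0],[0,0,0,0],[0,0,0,0]]]' 25 60
python3 -m handwheel '[[[0,0,-0.2,0],[0,0,-0.4,0],[0,0,-0.8,0],[0,0,-0.8,0],[0,0,-0.8,0],[0,0,-0.4,0],[0,0,0,0]]]'
python3 go.py 431.5 256 130 -5.6
```

```text
t 20.2 tcp [536.3 235.8  45. ] yaw -10.02 tilt 0.09 gap 75.3 F [ 0.3 -0.  -0.5]
turn units -0.0 shift units x,y,z [-0.03  0.    0.04]
t: 21.08
tcp_pos: [0.5363, 0.2359, 0.045]
tool_rot: [0.766, 0.643, 0.001, 0.0]
force: [-0.3, 0.0, 5.8]
finger_gap: 0.478
gripper_force: 62.7
t: 21.95
tcp_pos: [0.5362, 0.2358, 0.1301]
tool_rot: [0.766, 0.643, 0.001, 0.0]
force: [-0.4, -0.7, -0.0]
finger_gap: 0.48
gripper_force: 62.0
t 21.95 tcp [536.2 235.8 130.1] yaw -10.03 tilt 0.09 gap 41.0 F [-0.4 -0.7 -0. ]
turn units -0.74 shift units x,y,z [ 0.4  -4.25  0.  ]
```

```bash

python3 -m handwheel '[[[0,0,0,-0.4],[0,0,0,-0.34],[0,-0.4,0,0],[0.1,-0.8,0,0],[0.1,-0.95,0,0],[0.1,-0.95,0,0],[0.06,-0.75,0,0],[0,-0.4,0,0],[0,0,0,0],[0,0,0,0]]]' >/dev/null
python3 go.py 431.5 255 14 -5.6
python3 -m handwheel '[[[0,0,0.5,0],[0,0,0.9,0],[0,0,0.9,0],[0,0,0.9,0],[0,0,0.7,0],[0,0,0.3,0],[0,0,0.15,0],[0,0,0.08,0],[0,0,0,0]]]'
python3 go.py 431.5 255 14 -5.6
```

```text
t 23.2 tcp [432.1 255.1 129.5] yaw -5.61 tilt 0.09 gap 41.1 F [-0.3 -0.3 -0.1]
turn units -0.0 shift units x,y,z [-0.01 -0.02  4.62]
t: 24.32
tcp_pos: [0.4312, 0.2551, 0.0189]
tool_rot: [0.741, 0.672, 0.0, 0.0]
force: [0.1, -0.8, -1.8]
finger_gap: 0.477
gripper_force: 62.0
t 24.32 tcp [431.2 255.1  18.9] yaw -5.59 tilt 0.04 gap 40.8 F [ 0.1 -0.8 -1.8]
turn units 0.0 shift units x,y,z [-0.    0.01  0.2 ]
```

```bash

python3 -m handwheel '[[[0,0,0.06,0],[0,0,0.05,0],[0,0,0.04,0],[0,0,0.04,0],[0,0,0.02,0],[0,0,0,0],[0,0,0,0]]]'
```

```text
t: 25.2
tcp_pos: [0.431, 0.255, 0.0139]
tool_rot: [0.741, 0.672, 0.0, 0.0]
force: [-1.0, -0.7, 5.6]
finger_gap: 0.483
gripper_force: 62.8
```

```bash

python3 -m handwheel '[[[0,0,0,0],[0,0,0,0],[0,0,0,0],[0,0,-0.2,0],[0,0,-0.8,0],[0,0,-1,0],[0,0,-1,0],[0,0,-1,0],[-1,0,-0.6,0],[-1,0,0,0],[-1,0,0,0],[-1,0,0,0],[-1,0,0,0],[-1,0,0,0],[-1,0,0,0],[-1,0,0,0],[-1,0,0,0],[-0.5,0,0,0],[0,0,0,0]]]' 75 >/dev/null
python3 - <<'E'
from meas import *
a,d=snapshot("top");cv2.imwrite("pics/t3.png",cv2.resize(a[...,::-1],(800,600)))
I=ITEMS
meas(a,d,[("b50",609,284,45,.025,.05),("b30",295,361,45,.025,.05),I[1],I[3],I[4],I[5]])
E
python3 go.py 535 234 10 -2.4
```

```text
b50 1217 [ 542.3 -263.6   43.1  111.1   -3.5] z [0.0335 0.0369 0.0396]
b30 927 [431.6 254.2  42.   83.9  -5.6] z [0.0342 0.037  0.0398]
b150 2179 [652.1 259.3  44.1 203.5   8.2] z [0.0308 0.0341 0.0368]
b100 1656 [535.4 233.4  42.3 152.8  -2.6] z [0.0311 0.034  0.0367]
rack 1437 [ 656.2 -239.3   62.4   98.     6.9] z [0.0205 0.0246 0.0393]
t150 629 [685.7   2.8  69.2 204.9  -6.8] z [0.0024 0.0053 0.0134]
t 27.62 tcp [407.8  18.7 128.4] yaw -5.64 tilt 0.01 gap 74.9 F [ 0.3  0.1 -0.6]
turn units -0.54 shift units x,y,z [8.82 4.72 4.74]
```

View pics/t3.png

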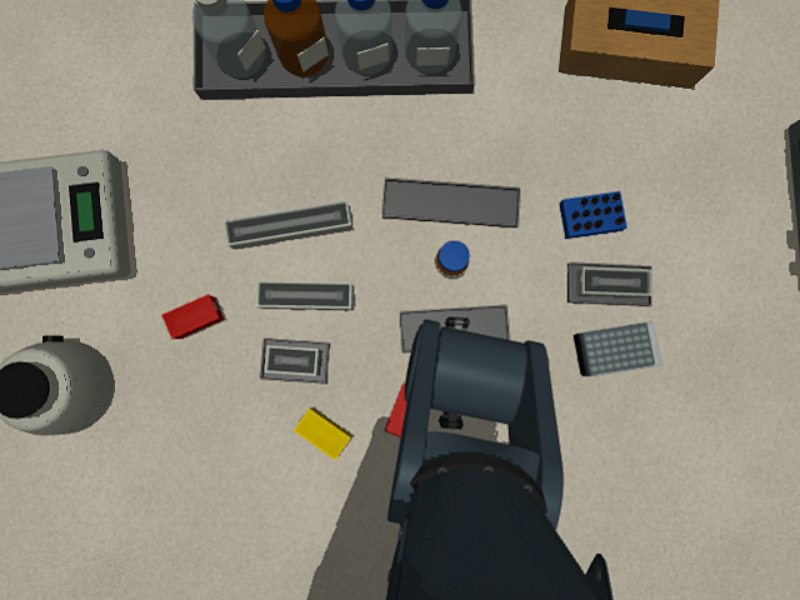

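box_30 is flat in tray_30 at (292,361), and box_100 (306,295) and box_150 (289,224) are clear. Next is box_100.

```bash

python3 -m handwheel '[[[0,0,0,-0.5],[0.5,0.27,0,0],[0.9,0.48,0,0],[0.9,0.48,0,0],[0.9,0.48,0,0],[0.9,0.48,0,0],[0.9,0.48,0,0],[0.9,0.48,0,0],[0.9,0.48,0,0],[0.9,0.48,0,0],[0.8,0.4,0,0],[0.3,0.2,0,0],[0,0,0,0],[0,0,0,0]]]' >/dev/null
python3 go.py 535.4 233.4 11 -2.6
```

```text
t 29.38 tcp [534.6 232.8 128.1] yaw -2.6 tilt 0.08 gap 74.9 F [0.5 0.7 0.2]
turn units -0.0 shift units x,y,z [0.03 0.03 4.68]
```

```bash

python3 -m handwheel '[[[0.03,0.03,0.6,0],[0,0,0.9,0],[0,0,0.9,0],[0,0,0.9,0],[0,0,0.7,0],[0,0,0.4,0],[0,0,0.2,0],[0,0,0.06,0],[0,0,0,0],[0,0,0,0]]]' >/dev/null
python3 go.py 535.4 233.4 11 -2.6
python3 -m handwheel '[[[0,0,0,0],[0,0,0,0],[0,0,0,0],[0,0,0,0],[0,0,0,0],[0,0,0,0],[0,0,0,0]]]' 25 75
python3 -m handwheel '[[[0,0,-0.2,0],[0,0,-0.4,0],[0,0,-0.8,0],[0,0,-0.8,0],[0,0,-0.8,0],[0,0,-0.8,0],[0,0,-0.6,0],[0,0,-0.3,0],[0,0,0,0]]]'
python3 go.py 476.6 -6.5 130 1.6
python3 - <<'E'
from h import *
a,d=snapshot("scene");cv2.imwrite("pics/s4.png",cv2.resize(a[180:380,250:520,::-1],(800,593)))
E
```

```text
t 30.62 tcp [536.6 233.9  12.4] yaw -2.58 tilt 0.07 gap 75.1 F [ 0.3 -0.1  0.3]
turn units 0.0 shift units x,y,z [-0.02 -0.05  0.06]
t: 31.5
tcp_pos: [0.5365, 0.2339, 0.0124]
tool_rot: [0.723, 0.691, 0.0, 0.0]
force: [-0.2, 0.3, 5.0]
finger_gap: 0.475
gripper_force: 77.5
t: 32.62
tcp_pos: [0.5363, 0.2338, 0.1297]
tool_rot: [0.723, 0.691, 0.0, 0.0]
force: [0.2, 0.6, -1.8]
finger_gap: 0.471
gripper_force: 76.7
t 32.62 tcp [536.3 233.8 129.7] yaw -2.59 tilt 0.04 gap 40.2 F [ 0.2  0.6 -1.8]
turn units -0.7 shift units x,y,z [-9.54 -2.66 -0.01]
```

View pics/s4.png

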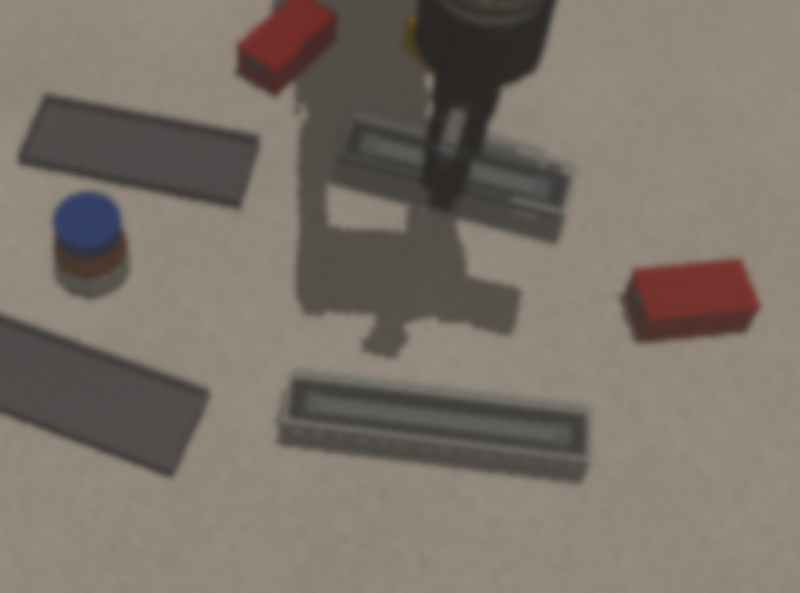

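The crop shows box_100 held level at (450,180), so I carry it to tray_100.

```bash

python3 -m handwheel '[[[0,0,0,-0.35],[0,0,0,-0.35],[-0.4,-0.11,0,0],[-0.8,-0.22,0,0],[-1,-0.28,0,0],[-1,-0.28,0,0],[-1,-0.28,0,0],[-1,-0.28,0,0],[-1,-0.28,0,0],[-1,-0.28,0,0],[-1,-0.28,0,0],[-0.8,-0.23,0,0],[-0.54,-0.14,0,0],[0,0,0,0],[0,0,0,0]]]' >/dev/null
python3 go.py 476.6 -6.5 15 1.6
python3 -m handwheel '[[[0,0,0.5,0],[0,0,0.9,0],[0,0,0.9,0],[0,0,0.9,0],[0,0,0.7,0],[0,0,0.3,0],[0,0,0.15,0],[0,0,0.08,0],[0,0,0,0],[0,0,0,0]]]' > /dev/null
python3 go.py 476.6 -6.5 15 1.6
```

```text
t 34.55 tcp [476.4  -6.3 129.4] yaw 1.6 tilt 0.01 gap 40.6 F [-0.5 -0.3 -2.1]
turn units -0.0 shift units x,y,z [-0.01  0.01  4.57]
t 35.8 tcp [476.7  -6.6  19. ] yaw 1.61 tilt 0.06 gap 40.5 F [-0.4 -0.3 -2. ]
turn units 0.0 shift units x,y,z [ 0.   -0.    0.16]
```

```bash

python3 -m handwheel '[[[0,0,0.05,0],[0,0,0.05,0],[0,0,0.04,0],[0,0,0.03,0],[0,0,0,0],[0,0,0,0]]]'
```

```text
t: 36.55
tcp_pos: [0.4764, -0.0065, 0.0153]
tool_rot: [0.697, 0.717, 0.0, 0.0]
force: [-1.7, 0.5, 8.8]
finger_gap: 0.473
gripper_force: 78.1
```

```bash

python3 -m handwheel '[[[0,0,0,0],[0,0,0,0],[0,0,0,0],[0,0,-0.2,0],[0,0,-0.8,0],[0,0,-1,0],[0,0,-1,0],[0,0,-1,0],[0,0,-0.6,0],[0,0,0,-0.4],[0,0,0,-0.7],[0,0,0,0]]]' 75 >/dev/null
python3 go.py 651.5 259 12 8.2
```

```text
t 38.05 tcp [476.2  -6.4 129.5] yaw 8.16 tilt 0.0 gap 74.7 F [0.4 1.1 0. ]
turn units -0.01 shift units x,y,z [9.51 8.45 4.7 ]
```

```bash

python3 -m handwheel '[[[0.4,0.35,0,0],[0.8,0.7,0,0],[0.9,0.8,0,0],[0.9,0.8,0,0],[0.9,0.8,0,0],[0.9,0.8,0,0],[0.9,0.8,0,0],[0.9,0.8,0,0],[0.9,0.8,0,0],[0.9,0.8,0,0],[0.71,0.65,0,0],[0.4,0.35,0,0],[0,0,0,0],[0,0,0,0]]]' >/dev/null
python3 go.py 651.5 259 12 8.2
python3 - <<'E'
from meas import *
a,d=snapshot("top")
meas(a,d,[("b100",455,328,60,.025,.05),("t150",452,203,80,.002,.02)])
E
```

```text
t 39.8 tcp [650.8 258.4 129. ] yaw 8.19 tilt 0.09 gap 75.1 F [0.5 0.2 0.3]
turn units -0.0 shift units x,y,z [0.02 0.03 4.68]
b100 1628 [477.1  -6.7  42.1 150.3   1.6] z [0.0343 0.0369 0.0397]
t150 823 [686.1  -7.8  70.2 226.   -5.8] z [0.0023 0.0049 0.0136]
```

```bash

python3 -m handwheel '[[[0.02,0.03,0.6,0],[0,0,0.9,0],[0,0,0.9,0],[0,0,0.9,0],[0,0,0.7,0],[0,0,0.4,0],[0,0,0.2,0],[0,0,0.08,0],[0,0,0,0],[0,0,0,0]]]' >/dev/null
python3 go.py 651.5 259 12 8.2
python3 -m handwheel '[[[0,0,0,0],[0,0,0,0],[0,0,0,0],[0,0,0,0],[0,0,0,0],[0,0,0,0],[0,0,0,0]]]' 25 90
python3 -m handwheel '[[[0,0,-0.2,0],[0,0,-0.4,0],[0,0,-0.8,0],[0,0,-0.8,0],[0,0,-0.8,0],[0,0,-0.8,0],[0,0,-0.6,0],[0,0,-0.3,0],[0,0,0,0]]]'
python3 go.py 686 -8 130 -5.8
python3 - <<'E'
from h import *
a,d=snapshot("scene");cv2.imwrite("pics/s5.png",cv2.resize(a[180:380,250:520,::-1],(800,593)))
E
```

```text
t 41.1 tcp [652.7 259.7  13. ] yaw 8.21 tilt 0.07 gap 75.2 F [ 0.3 -0.3 -0.4]
turn units 0.0 shift units x,y,z [-0.02 -0.05  0.04]
t: 41.98
tcp_pos: [0.6528, 0.2598, 0.0131]
tool_rot: [0.655, 0.756, 0.001, 0.0]
force: [0.4, 0.1, 5.3]
finger_gap: 0.474
gripper_force: 92.7
t: 43.1
tcp_pos: [0.6524, 0.2596, 0.1304]
tool_rot: [0.655, 0.756, 0.0, 0.0]
force: [0.4, -0.5, -2.8]
finger_gap: 0.466
gripper_force: 92.1
t 43.1 tcp [652.4 259.6 130.4] yaw 8.2 tilt 0.04 gap 39.8 F [ 0.4 -0.5 -2.8]
turn units 2.33 shift units x,y,z [-1.052e+01  2.420e+00  1.000e-02]
```

View pics/s5.png

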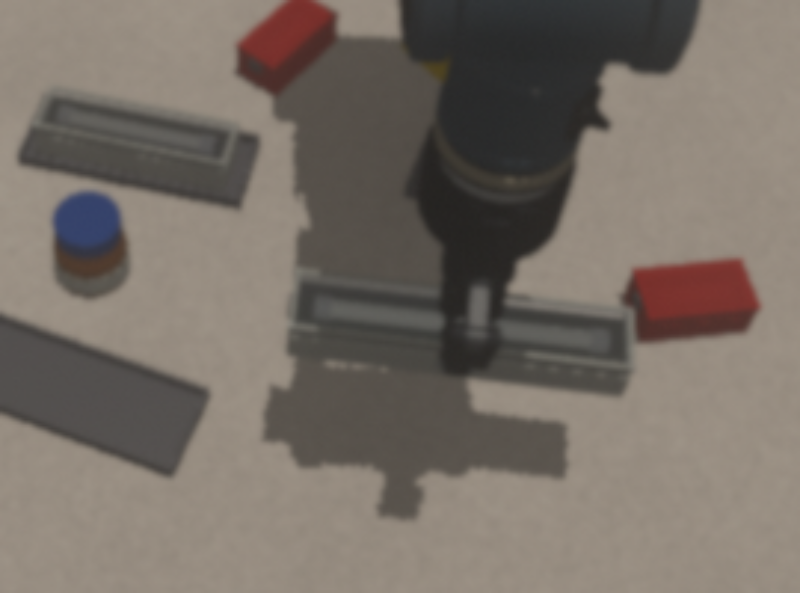

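The crop shows box_150 held level at (460,335). I carry it to tray_150, where the path clears the jar.

```bash

python3 -m handwheel '[[[0,0,0,0.4],[0,0,0,0.5],[0,0,0,0.5],[0,0,0,0.5],[0,0,0,0.43],[-0.4,0.1,0,0],[-0.8,0.2,0,0],[-0.9,0.2,0,0],[-0.9,0.2,0,0],[-0.9,0.2,0,0],[-0.9,0.2,0,0],[-0.9,0.2,0,0],[-0.9,0.2,0,0],[-0.9,0.2,0,0],[-0.9,0.2,0,0],[-0.9,0.2,0,0],[-0.8,0.22,0,0],[-0.42,0.1,0,0],[0,0,0,0],[0,0,0,0]]]' >/dev/null
python3 go.py 686 -8 15.5 -5.8
```

```text
t 45.65 tcp [685.7  -7.4 129.8] yaw -5.74 tilt 0.04 gap 40.5 F [ 0.1 -0.1 -2.2]
turn units 0.01 shift units x,y,z [-0.02  0.01  4.57]
```

```bash

python3 -m handwheel '[[[0,0,0.5,0],[0,0,0.9,0],[0,0,0.9,0],[0,0,0.9,0],[0,0,0.6,0],[0,0,0.3,0],[0,0,0.15,0],[0,0,0.06,0],[0,0,0,0],[0,0,0,0]]]' > /dev/null
python3 go.py 686 -8 16 -5.8
python3 -m handwheel '[[[0,0,0.05,0],[0,0,0.05,0],[0,0,0.05,0],[0,0,0.04,0],[0,0,0,0],[0,0,0,0]]]'
```

```text
t 46.9 tcp [686.4  -8.3  22.7] yaw -5.77 tilt 0.06 gap 40.4 F [-0.5 -0.8 -1.7]
turn units 0.0 shift units x,y,z [ 0.01 -0.02  0.27]
t: 47.65
tcp_pos: [0.686, -0.0081, 0.0173]
tool_rot: [0.742, 0.671, 0.0, 0.0]
force: [-0.2, 0.6, -1.7]
finger_gap: 0.473
gripper_force: 92.0
```

```bash

python3 -m handwheel '[[[0,0,0.03,0],[0,0,0.03,0],[0,0,0.01,0],[0,0,0,0],[0,0,0,0]]]'
```

```text
t: 48.28
tcp_pos: [0.686, -0.0082, 0.0161]
tool_rot: [0.742, 0.671, 0.0, 0.0]
force: [-1.6, -0.2, 2.8]
finger_gap: 0.47
gripper_force: 92.6
```

```bash

python3 -m handwheel '[[[0,0,0,0],[0,0,0,0],[0,0,0,0],[0,0,-0.2,0],[0,0,-0.8,0],[0,0,-1,0],[0,0,-1,0],[0,0,-1,0],[0,-0.5,-1,0],[0,-1,-0.6,0],[0,-1,0,0],[0,-1,0,0],[0,-1,0,0],[0,-1,0,0],[0,-1,0,0],[0,-1,0,0],[0,-1,0,0],[0,-0.5,0,0],[0,0,0,0],[0,0,0,0]]]' 68 >/dev/null
python3 go.py 486 10 130 -5.8
python3 - <<'E'
from meas import *
a,d=snapshot("top");cv2.imwrite("pics/t6.png",cv2.resize(a[...,::-1],(800,600)))
meas(a,d,[("b50",609,284,45,.025,.05),("b30",295,361,45,.025,.05),("b150",452,203,75,.025,.05),ITEMS[4],("jar",453,258,25,.05,.08)])
E
```

```text
t 50.77 tcp [463.7  14.1 156.1] yaw -5.78 tilt 0.16 gap 67.5 F [1.2 0.3 0.1]
turn units 0.0 shift units x,y,z [-0.07  0.9   1.04]
b50 1215 [ 542.2 -264.    42.5  112.1   -3.7] z [0.0335 0.0369 0.0396]
b30 921 [431.5 254.   42.   84.2  -5.6] z [0.0341 0.037  0.0397]
b150 2147 [686.6  -8.8  43.5 200.1  -5.6] z [0.0333 0.0369 0.0396]
rack 1430 [ 656.5 -239.4   63.1   97.6    7.6] z [0.0208 0.0247 0.0391]
jar 365 [591.3  -4.9  36.   46.   -8.2] z [0.0596 0.062  0.0645]
```

View pics/t6.png

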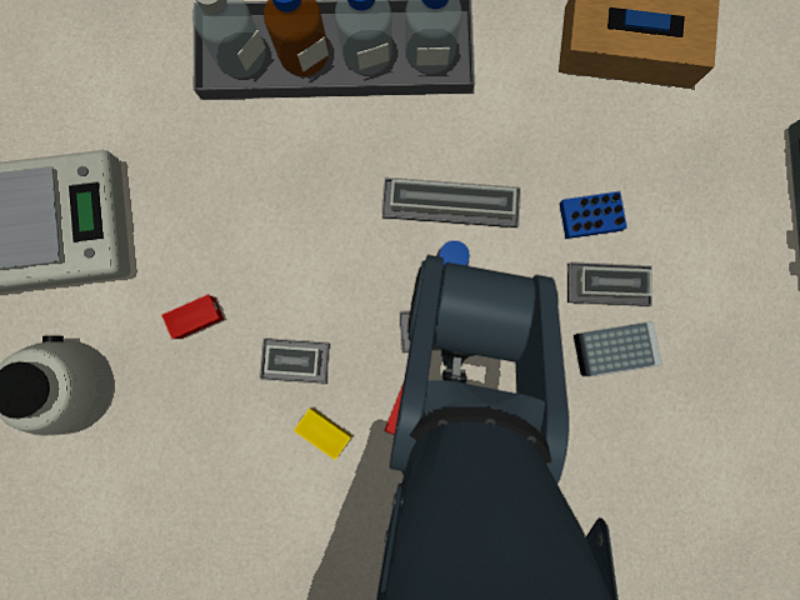

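All four boxes are in their trays, with tops at 37 mm and centres within about 2 mm. I last saw box_100 clearly at 39.8 s, when it was correctly in place. The jar and rack have not moved, and the arm is well clear at a height of 156 mm.

```bash
python3 -c "from station import sign_off; print(sign_off())"
```

```text
the job is handed in; nothing more can be done
None
```

The job is handed in: all four column boxes lie flat in the trays of their own length, each measured within about 2 mm of centre, with the rack and jar where they were, after about 51 s.

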